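Stand the blue name panel in its table holder

ROBOT

A 6-joint arm with a two-finger parallel gripper is mounted at the origin on the work surface. World frame = base frame: x ahead of the robot, y to its left, z up, the work surface at z = 0. Lengths are in mm, angles in rad, forces in N, time in s.
With the tool pointing down it reaches from about 350 to 975 mm from the base axis. Payload 7.1 kg.
Tool frame: the origin (TCP) lies on the centre line of the jaws, within the pads' length; the fingertips stand 25 mm ahead of it and the grasp point (between the pads) lies 6 mm ahead of it (ctrl.nose_length is the distance from the TCP to the fingertips, in mm); x points along the fingers, y is the direction in which the jaws open and shut, and the axes are right-handed (so a half turn about x gives the same grasp; the last joint's range is limited). The gripper opens to 88 mm and grips with 3 to 60 N. Pads are 20 mm wide; open, the fingers measure 115 mm over their backs; the gripper's body (75 mm by 178 mm) begins 61 mm behind the grasp point.
Start: joints at [1.231, 0.423, 1.63, -0, 1.089, -0.019], TCP at [197.047, 593.108, 247.675] pointing down, gripper open.
Joint ranges: [-3, 3], [-0.9, 2.11], [0.09, 2.58], [-1.31, 4.45], [0.11, 2.69], [-2.54, 2.54]. Speed limits (rad/s): [2.39, 2.39, 3.01, 3.14, 3.14, 3.14].

INTERFACE

Orientations are given as a rotation vector (axis times angle).
In Python, from workcell import ctrl gives the robot as it stands.
- The arm moves only by the tool arm_command, never from a script. Its argument "deltas" is a list of rows, each a list of 4 numbers: the shift along the tool's x, y, z in m, then the turn about the tool's x in rad. In form: [[tx, ty, tz, yaw], ...]. A call has 1 to 10 rows; each row shifts and turns the pose as measured when the row begins, along the tool's axes as they then stand; what a row does not reach is not made up. A row lasts 1/10 s, in which the tool goes at most 50 mm and 8.59 degrees, less where a joint would pass 70% of its speed; a pose out of reach is approached as far as the arm can. A call is refused whole if a number of a shift passes 0.05 or a number of a turn 0.15, either way. A call with a gripper value outside its range is refused whole. "hand" is the finger opening in m, from 0 to 0.0878, set as the call begins (left out, the last holds). The fingers move at their own pace and stop on an object; the grip force is fixed at half the most. Time passes only in rows, so rows that do not move let the fingers close. It gives the time, the measured TCP pose, the force and the opening at its end, in the units of the state.
- ctrl.get_obs(): the state, without advancing time (a new reading comes with each control period).
- ctrl.get_image(name): name is "scene" or "top"; returns the picture (480x640x3 uint8, red, green, blue); there is no depth.
- ctrl.get_calibration(name): a dict with "fx", "fy", "cx", "cy" (pixels), "R" (3x3) and "t" (3): a world point X has camera coordinates R X + t. Camera axes: x right, y down, z forward; pixel columns grow to the right and rows downward; lengths in mm; the calibration is good to about 2 mm. A picture is of the moment at which its call begins. get_calibration takes no time and is no camera call.
- ctrl.close_job(): hands the job in, once; it reports no verdict.
The state is a dict: "t": time; "qpos": joint angles; "qvel": joint speeds; "joint_torque": joint torques, N m; "ee_pos": TCP position; "orientation": TCP orientation; "ft_force": force on the tool from outside, world axes, zero at the start; "moment": the same for the moment, N m; "width": finger opening in mm.
Only numpy, scipy, OpenCV 4.12 (cv2) and the standard library are available. Lean on these libraries where they do the work, as an engineer would, in place of code of your own. Each camera call takes 0.05 s, during which the arm holds its last target.

TASK

The class is starting: bring the blue name panel from the deep grey bin to its holder. Lift its top edge to tip it upright while its foot is still in the bin, draw it out, and stand it in the middle of the holder's slot, lowering it all the way down before you let go. Leave the green panel in its own bin.

Things in the scene. Friction and masses are not known exactly. Their poses are not given: they have to be found in the camera images.
- panel_blue: Blue name panel: rigid board 10 mm thick (its x), 90 wide (y), 165 tall (z), 0.16 kg, both faces alike (white cloud, red dot). Origin: centre of its underside (foot); z runs up to the top edge. It starts leaning about 28 degrees: foot on the bin floor at the +x wall, board on the rim of the -x wall, its top 50 mm past that rim, top edge 150 mm above the table. Pinch the top edge across the 10 mm.
- panel_green: The green name panel, not wanted: same size, axes and lean as the blue one, in the other, identical grey bin.
- bin_blue: Grey bin the blue panel leans in: fixed, open on top, 72 mm (its x) by 120 mm (y) outside, 105 mm high, walls and floor 5 mm thick. Origin: centre of its underside, z up; -x is the side the panel leans towards, roughly the robot's side.
- holder: Holder: fixed; black foot 90 mm (its x) by 120 mm (y), 10 mm thick, with two aluminium cheeks 110 mm long (y) forming a slot 22 mm wide, open at both ends. The slot runs along y through the origin; floor 10 mm above the table; cheeks straight up to 60 mm, then flared to a mouth 53 mm wide at 83 mm. Origin: centre of the underside, z up. The panel's width lies along the slot.
Mind the look-alikes: they are no part of the job. Leave any orange look-alike of the panel_blue alone. What is shaped like the bin_blue but orange is not meant.

How it is judged:
By the outcome, as a careful person would: the job done as asked, in the order asked, and still so for the second after the job is handed in, with the robot touching nothing.
It also fails if it takes over 48 s, if anything falls off the work surface, if the arm or the gripper's body presses on something with over 40 N, if the wrist force passes 120 N, or if a joint passes its speed limit or range.

## Working session

There is one attempt and no reset: what is moved stays moved. The work goes in short steps, Python scripts to look and compute and a tool call to move; the robot and the scene stay as the last step left them, time stands still between calls to the robot, and variables do not carry over. Pictures are saved under pics/ and viewed, and the job is handed in when it is done.

Besides the shell and the picture viewer there is one more tool, called after "Call:" in YAML: its name, and indented under it one key for each argument. arm_command: Moves the arm, as the interface text tells. Its arguments: {"type":"object","properties":{"deltas":{"type":"array","items":{"type":"array","items":{"type":"number"}}},"hand":{"type":"number"}},"required":["deltas"]}

```bash
ls; mkdir -p pics
cat > h.py <<'E'
import numpy as np,cv2
from workcell import ctrl
def snap(n,f):
    im=ctrl.get_image(n); cv2.imwrite(f,im[:,:,::-1]); return im
E
python3 - <<'E'
from h import *
for n in("scene","top"):
    snap(n,f"pics/{n}0.png"); c=ctrl.get_calibration(n); print({k:np.round(v,4).tolist() for k,v in c.items()})
o=ctrl.get_obs(); print(o, ctrl.nose_length)
E
```

```text
pics
{'fx': 492.6413, 'fy': 492.6413, 'cx': 314.2933, 'cy': 233.9502, 'R': [[0.425, 0.9051, 0.0109], [0.6953, -0.3188, -0.6442], [-0.5796, 0.2813, -0.7648]], 't': [-143.9673, -263.5323, 1131.8063]}
{'fx': 461.8921, 'fy': 461.8921, 'cx': 321.1367, 'cy': 234.8866, 'R': [[-0.0197, -0.9997, 0.0173], [-0.9893, 0.0169, -0.1452], [0.1448, -0.02, -0.9893]], 't': [-29.4583, 453.4455, 642.9706]}
{'t': 0.1, 'qpos': array([ 1.23101511e+00,  4.23715030e-01,  1.63058701e+00,  7.49153153e-06,
        1.08857936e+00, -1.90203884e-02]), 'qvel': array([ 1.37641359e-03, -2.25394675e-03, -4.36612209e-03,  8.17993755e-04,
        4.24037849e-04,  1.04366097e-05]), 'joint_torque': array([-2.11382226e-04, -5.45611167e+01, -2.74323535e+01,  6.44995132e-02,
        1.88088877e-02, -7.24660208e-05]), 'ee_pos': array([196.89217091, 592.70515412, 247.02067998]), 'orientation': array([ 0.25074204,  1.55633463, -0.25273911]), 'ft_force': array([-0.52915461,  0.11952107,  0.52399013]), 'moment': array([ 0.02174388, -0.030874  , -0.01236643]), 'width': 87.93720801320897} 25.0
```

View pics/scene0.png

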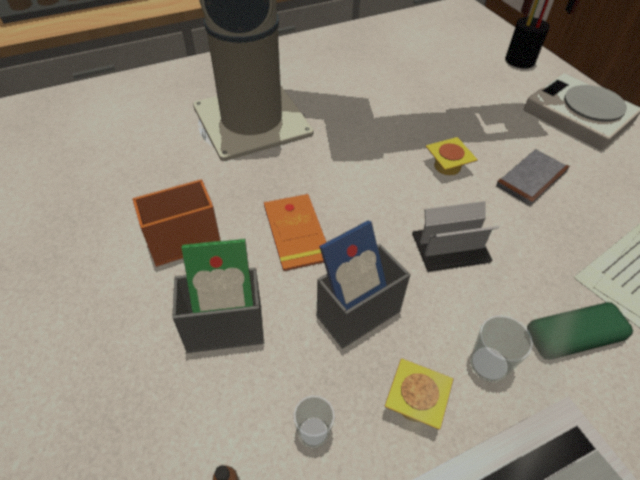

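View pics/top0.png

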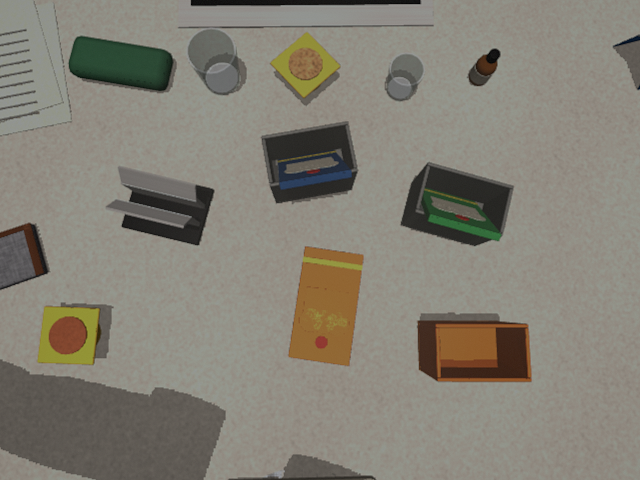

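Run:
```python
import cv2
t=cv2.imread('pics/top0.png'); s=cv2.imread('pics/scene0.png')
def crop(im,x,y,w,h,f,n): cv2.imwrite(n,cv2.resize(im[y:y+h,x:x+w],None,fx=f,fy=f,interpolation=cv2.INTER_CUBIC))
crop(t,250,110,120,100,6,'pics/c1.png')
crop(t,100,155,130,100,6,'pics/c2.png')
crop(s,300,200,200,150,4,'pics/c3.png')
```

```text
(no output)
```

View pics/c1.png

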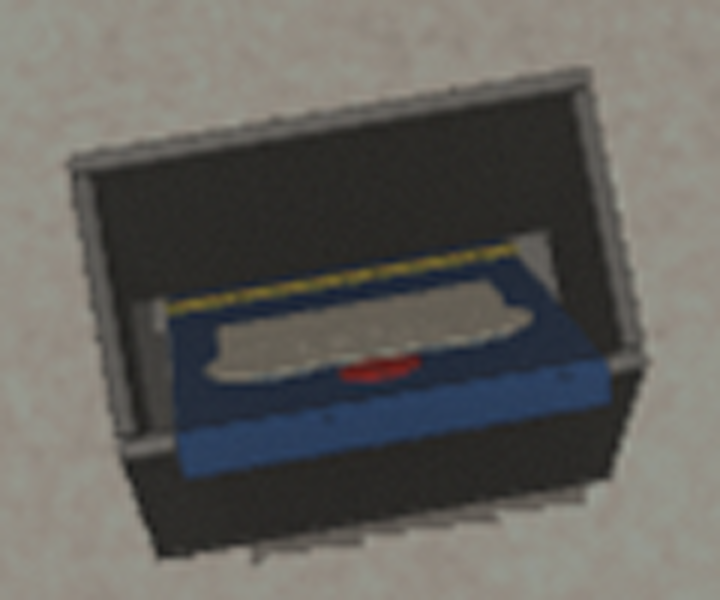

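View pics/c2.png

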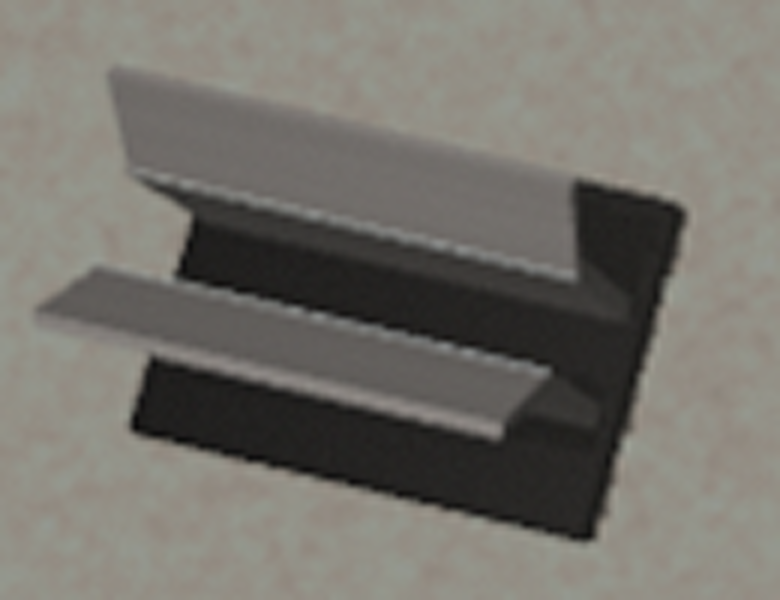

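View pics/c3.png

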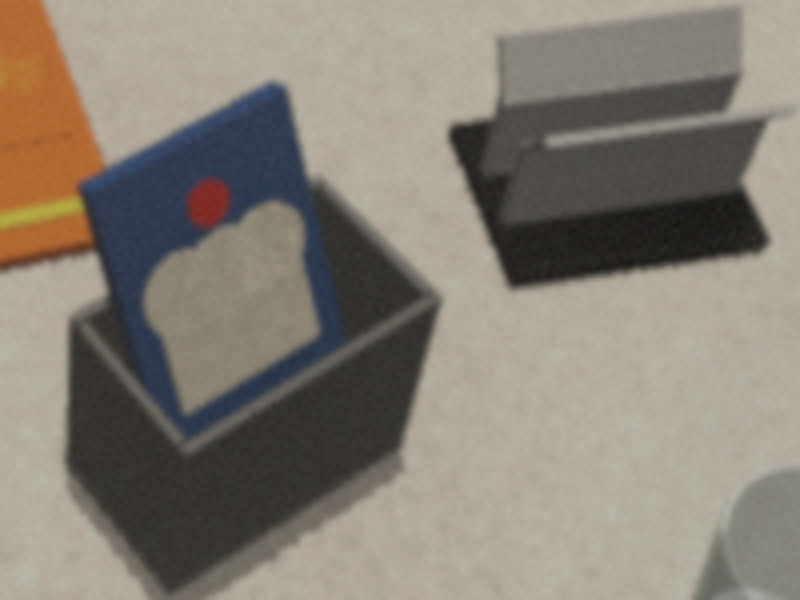

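```bash
cat > fit.py <<'E'
from h import *
from scipy.optimize import least_squares
C={n:ctrl.get_calibration(n) for n in("scene","top")}
def proj(n,P):
    c=C[n];q=np.asarray(P)@np.array(c["R"]).T+np.array(c["t"]);return np.stack([c["fx"]*q[:,0]/q[:,2]+c["cx"],c["fy"]*q[:,1]/q[:,2]+c["cy"]],1)
def px(p,f,o): return (np.array(p,float)+.5)/f-.5+np.array(o)
def pose(v,P):
    P=np.array(P,float);c,s=np.cos(v[2]),np.sin(v[2]);Q=P.copy();Q[:,0]=c*P[:,0]-s*P[:,1]+v[0];Q[:,1]=s*P[:,0]+c*P[:,1]+v[1];return Q
def fit(obs,v0):
    def r(v,per=False):
        R=[proj(n,pose(v,P))-u for n,P,u in obs]
        return R if per else np.concatenate(R).ravel()
    s=least_squares(lambda v:r(v),v0,loss="soft_l1"); return s.x,r(s.x,True)
E
python3 - <<'E'
from fit import *
np.set_printoptions(precision=1,suppress=True)
T=lambda p:px(p,6,(250,110)); S=lambda p:px(p,4,(300,200)); H=lambda p:px(p,6,(100,155))
ob=("top",[[36,60,105],[36,-60,105],[-36,-60,105],[-36,60,105],[-36,60,0],[-36,-60,0]],T([[70,160],[588,72],[645,362],[122,452],[160,556],[612,478]]))
os=("scene",[[36,-60,105],[36,60,105],[-36,60,105],[-36,-60,105],[36,-60,0],[36,60,0]],S([[187,450],[440,298],[320,182],[75,318],[172,592],[402,458]]))
for o in([ob],[os],[ob,os]):
    v,r=fit(o,[450,0,0]);print(v[:2],np.degrees(v[2]));[print(x.tolist()) for x in np.round(r,1)] if len(o)<2 else [print(x) for x in r]
bv=v
t=np.radians(28)
z=lambda x,h:[22.2+x*np.cos(t)-h*np.sin(t),0,5+x*np.sin(t)+h*np.cos(t)]
a=z(10,165);b=z(0,165);print(a,b)
P=[[p[0],y,p[2]] for p in(a,b) for y in(45,-45)]
pt=("top",P,T([[177,432],[607,360],[185,478],[610,400]]))
ps=("scene",P,S([[288,97],[97,190],[274,84],[83,187]]))
print("panel, in bin-like frame")
for o in([pt],[ps],[pt,ps]):
    v,r=fit(o,bv);print(v[:2],np.degrees(v[2]));print(np.concatenate(r))
ht=("top",[[45,-60,10],[-45,-60,10],[-45,60,10],[11,55,60],[11,-55,60],[-11,55,60],[-11,-55,60]],H([[685,208],[592,538],[132,430],[130,175],[578,282],[97,268],[548,372]]))
hs=("scene",[[-45,-60,10],[45,-60,10],[45,60,10],[-11,-55,60],[-11,55,60]],S([[450,130],[512,285],[768,245],[500,103],[740,72]]))
print("holder")
for o in([ht],[hs],[ht,hs]):
    v,r=fit(o,[400,300,0]);print(v[:2],np.degrees(v[2]));print(np.concatenate(r))
E
```

```text
[554.4 -22.6] 9.356980090216098
[[-0.6, -1.6], [0.4, -1.8], [1.1, 0.4], [-0.4, 1.0], [-0.4, 0.6], [0.1, 0.1]]
[555.6 -22.5] 369.4899402359878
[[-0.2, 1.9], [1.5, 0.1], [0.3, -2.3], [-1.9, -0.5], [-0.6, 1.7], [0.7, -2.6]]
[554.8 -22.4] 369.37960816654476
[[-0.7 -1.9]
 [ 0.3 -2.1]
 [ 1.   0.1]
 [-0.5  0.7]
 [-0.5  0.3]
 [ 0.  -0.1]]
[[-0.6  1.4]
 [ 1.2 -0.2]
 [ 0.2 -2.6]
 [-2.1 -1. ]
 [-0.9  1.2]
 [ 0.4 -2.9]]
[np.float64(-46.43333193108271), 0, np.float64(155.38106844958185)] [np.float64(-55.26280785967198), 0, np.float64(150.68635282172295)]
panel, in bin-like frame
[554.5 -21.6] 369.39171899672425
[[-0.6 -0. ]
 [ 0.3 -0.8]
 [-0.4  0.2]
 [ 0.9  0.5]]
[557.5 -20.8] 369.6165777257477
[[ 1.3 -2.2]
 [-0.8  1.5]
 [ 0.7 -0.5]
 [-1.   0.3]]
[555.2 -21. ] 369.64690728546367
[[-0.8 -0.5]
 [-0.  -1.5]
 [-0.6 -0.2]
 [ 0.6 -0.2]
 [ 0.4 -3.2]
 [-1.6  0.5]
 [-0.2 -1.5]
 [-1.8 -0.7]]
holder
[502.5 194.5] 29505.562079033105
[[-0.3 -0.9]
 [-0.6  0.8]
 [-1.   0.5]
 [-0.2  0.1]
 [ 0.3  0.1]
 [ 0.7 -0.6]
 [ 1.  -0.1]]
[506.2 192.2] -14.29613528238962
[[-1.  -0.8]
 [-0.2 -0.4]
 [ 0.9 -0.5]
 [ 0.1  1.5]
 [ 0.1  0.7]]
[503.1 194.3] 1785.5682911302072
[[-0.1 -1.3]
 [-0.4  0.4]
 [-0.8  0.1]
 [-0.  -0.3]
 [ 0.4 -0.4]
 [ 0.9 -1. ]
 [ 1.2 -0.5]
 [-1.  -2.4]
 [-0.3 -2.3]
 [ 0.7 -2.1]
 [ 0.1 -0.2]
 [ 0.  -0.8]]
```

```bash
cat > go.py <<'E'
from h import *
from scipy.spatial.transform import Rotation as Ro
np.set_printoptions(precision=4,suppress=True)
def delta(target,ydir_deg):
    o=ctrl.get_obs();R=Ro.from_rotvec(o["orientation"]).as_matrix()
    d=R.T@(np.array(target)-o["ee_pos"])/1000
    a=np.degrees(np.arctan2(R[1,1],R[0,1]))
    w=(ydir_deg-a+90)%180-90 # world ccw turn of jaw axis; tool x down => yaw=-w
    print("t",o["t"],"ee",o["ee_pos"],"jaw",a,"F",o["ft_force"],"w",o["width"],"q",o["qpos"])
    print("toolaxes\n",R,"\ntool shift m",d,"yaw rad",-np.radians(w)*np.sign(-R[2,0]))
BX,BY,BA=555,-21.3,9.5
def bin(x,y=0): 
    c,s=np.cos(np.radians(BA)),np.sin(np.radians(BA)); return [BX+c*x-s*y,BY+s*x+c*y]
E
python3 -c "
from go import *
p=bin(-44);print(p);delta(p+[247],9.5)"
```

```text
[np.float64(511.6034335323618), np.float64(-28.562094657869817)]
t 0.1 ee [196.8922 592.7052 247.0207] jaw 71.621560132885 F [-0.5292  0.1195  0.524 ] w 87.93720801320897 q [ 1.231   0.4237  1.6306  0.      1.0886 -0.019 ]
toolaxes
 [[-0.0004  0.3153  0.949 ]
 [-0.0012  0.949  -0.3153]
 [-1.     -0.0013 -0.    ]] 
tool shift m [ 0.0006 -0.4904  0.4945] yaw rad 1.0842257607944894
```

Call:
arm_command:
  deltas:
    - [0, -0.034, 0.034, 0]
    - [0, -0.034, 0.034, 0]
    - [0, -0.034, 0.034, 0]
    - [0, -0.034, 0.034, 0]
    - [0, -0.034, 0.034, 0]
    - [0, -0.034, 0.034, 0]
    - [0, -0.034, 0.034, 0]
    - [0, -0.034, 0.034, 0]
    - [0, -0.034, 0.034, 0]
    - [0, -0.034, 0.034, 0]

```text
t: 1.1
ee_pos: [416.4, 152.0, 244.6]
orientation: [0.242, 1.558, -0.245]
ft_force: [1.0, 0.6, 0.5]
width: 88.0
```

Call:
arm_command:
  deltas:
    - [0, 0, 0, 0.14]
    - [0, 0, 0, 0.14]
    - [0, 0, 0, 0.14]
    - [0, 0, 0, 0.14]
    - [0, 0, 0, 0.14]
    - [0, 0, 0, 0.14]
    - [0, 0, 0, 0.14]
    - [0, 0, 0, 0.08]

```text
t: 1.9
ee_pos: [417.8, 143.5, 243.1]
orientation: [1.095, 1.277, -1.105]
ft_force: [0.7, 0.4, -0.1]
width: 87.5
```

```bash
python3 -c "
from go import *
p=bin(-44);delta(p+[247],9.5)"
```

```text
t 1.9 ee [417.8373 143.5214 243.1025] jaw 8.460537680516826 F [ 0.7282  0.3841 -0.1213] w 87.49955704733732 q [ 0.3052  0.1595  2.0193 -0.0025  0.9681  0.159 ]
toolaxes
 [[-0.0045  0.9891  0.1471]
 [-0.0035  0.1471 -0.9891]
 [-1.     -0.0049  0.0029]] 
tool shift m [-0.0037  0.0674  0.184 ] yaw rad -0.01814203992539866
```

Call:
arm_command:
  deltas:
    - [0, 0.0135, 0.037, -0.018]
    - [0, 0.0135, 0.037, 0]
    - [0, 0.0135, 0.037, 0]
    - [0, 0.0135, 0.037, 0]
    - [0, 0.0135, 0.037, 0]
    - [0, 0, 0, 0]
  hand: 0.05

```text
t: 2.5
ee_pos: [516.6, -33.4, 242.2]
orientation: [1.079, 1.286, -1.09]
ft_force: [-0.3, 0.2, -0.3]
width: 50.6
```

```bash
python3 -c "
from go import *
p=bin(-44);delta(p+[200],9.5);snap('top','pics/top1.png');snap('scene','pics/scene1.png')"
```

```text
t 2.5 ee [516.6247 -33.4302 242.2138] jaw 9.634126293943453 F [-0.3367  0.2291 -0.2834] w 50.62744915476228 q [-0.0854  0.2754  1.8668 -0.0047  1.0046 -0.251 ]
toolaxes
 [[-0.0055  0.9859  0.1674]
 [-0.0035  0.1674 -0.9859]
 [-1.     -0.006   0.0026]] 
tool shift m [ 0.0422 -0.0039 -0.0057] yaw rad 0.002340945442810982
```

View pics/scene1.png

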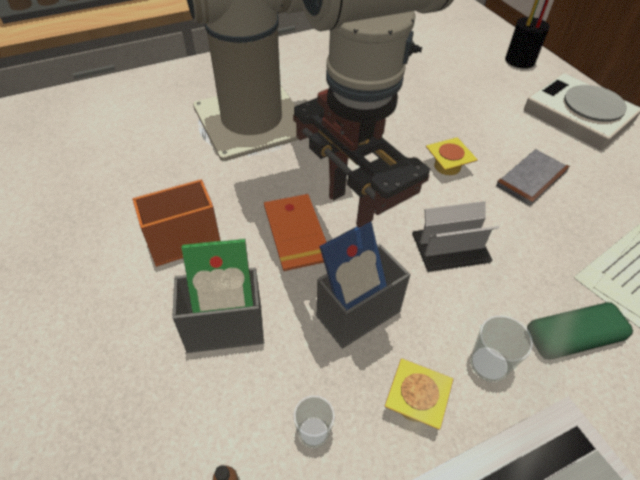

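The gripper stands above the blue panel's top edge (scene ~352,235), with a finger on each side.

Call:
arm_command:
  deltas:
    - [0.01, -0.004, -0.006, 0]
    - [0.02, 0, 0, 0]
    - [0.02, 0, 0, 0]
    - [0, 0, 0, 0]

```text
t: 3.0
ee_pos: [504.4, -20.4, 188.8]
orientation: [1.075, 1.294, -1.088]
ft_force: [-0.3, 0.5, 0.4]
width: 50.2
```

```bash
python3 -c "
from go import *
p=bin(-44);delta(p+[155],9.5);snap('top','pics/top2.png');snap('scene','pics/scene2.png')
a=cv2.imread('pics/top2.png')[90:240,220:400];b=cv2.imread('pics/scene2.png')[180:330,270:450]
cv2.imwrite('pics/c4.png',cv2.resize(np.hstack([a,b]),None,fx=2.2,fy=2.2,interpolation=2))"
```

```text
t 3.0 ee [504.3976 -20.3935 188.7645] jaw 9.955664951410713 F [-0.2942  0.4999  0.3848] w 50.185003085003174 q [-0.0629  0.3358  1.9318 -0.0026  0.8844 -0.2349]
toolaxes
 [[-0.0106  0.9849  0.1729]
 [-0.0013  0.1729 -0.9849]
 [-0.9999 -0.0107 -0.0005]] 
tool shift m [0.0337 0.006  0.0093] yaw rad 0.007952853688056883
```

View pics/c4.png

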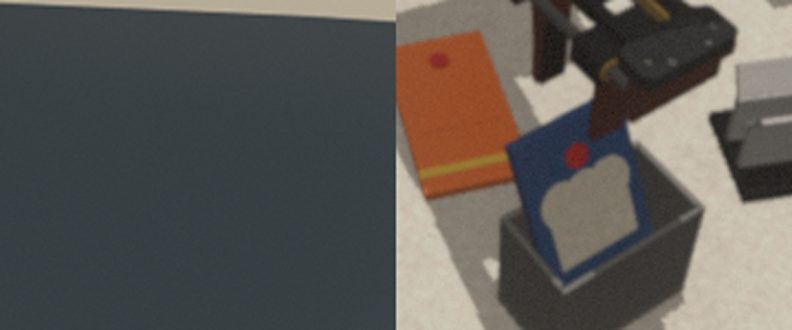

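Call:
arm_command:
  deltas:
    - [0, 0.004, 0.006, 0.004]
    - [0, 0.001, 0.002, 0]
    - [0, 0, 0, 0]

```text
t: 3.4
ee_pos: [514.1, -27.3, 193.2]
orientation: [1.08, 1.287, -1.085]
ft_force: [0.4, -0.8, -0.3]
width: 49.8
```

```bash
python3 -c "
from go import *
p=bin(-44);delta(p+[155],9.5)"
```

```text
t 3.4 ee [514.0797 -27.3029 193.2274] jaw 9.799089637919842 F [ 0.4021 -0.7853 -0.2561] w 49.81922273678813 q [-0.075   0.3396  1.9121 -0.0028  0.8929 -0.2443]
toolaxes
 [[-0.0032  0.9854  0.1702]
 [-0.0019  0.1702 -0.9854]
 [-1.     -0.0035  0.0013]] 
tool shift m [ 0.0382 -0.0025  0.0008] yaw rad 0.005220098940299047
```

Call:
arm_command:
  deltas:
    - [0.01, -0.001, 0, 0]
    - [0.01, 0, 0, 0]
    - [0.01, 0, 0, 0]
    - [0.005, 0, 0, 0]
    - [0, 0, 0, 0]
    - [0, 0, 0, 0]

```text
t: 4.0
ee_pos: [512.7, -27.9, 154.9]
orientation: [1.08, 1.286, -1.086]
ft_force: [0.1, 0.0, 0.1]
width: 50.0
```

```bash
python3 -c "
from go import *
p=bin(-44);delta(p+[155],9.5);snap('scene','pics/scene3.png')
b=cv2.imread('pics/scene3.png')[180:330,270:450]
cv2.imwrite('pics/c5.png',cv2.resize(b,None,fx=4,fy=4,interpolation=2))"
```

```text
t 4.0 ee [512.6761 -27.9384 154.9387] jaw 9.741090968491706 F [0.0797 0.0208 0.1096] w 49.987653663962085 q [-0.0765  0.3982  1.938  -0.0029  0.8088 -0.2445]
toolaxes
 [[-0.0036  0.9856  0.1692]
 [-0.0018  0.1692 -0.9856]
 [-1.     -0.0039  0.0012]] 
tool shift m [-0.0001 -0.0012  0.0004] yaw rad 0.004207831197002149
```

View pics/c5.png

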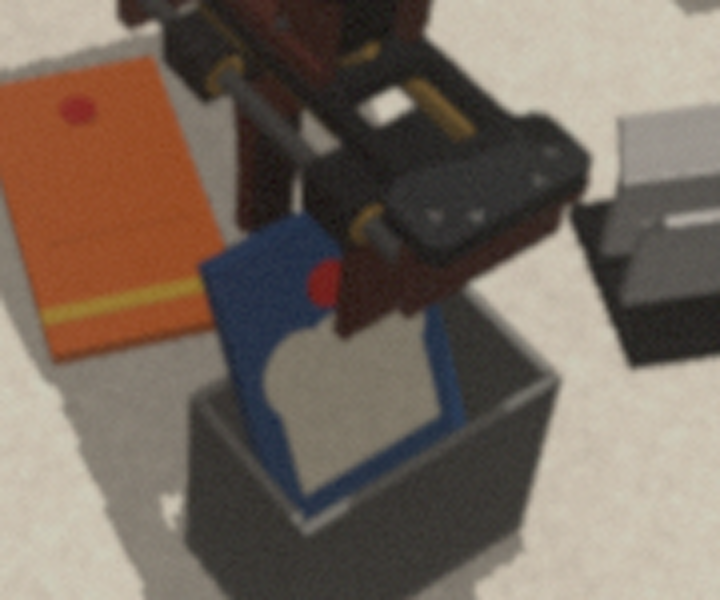

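The fingers straddle the panel's top, with the front finger over the face at about (355,255). I'll now narrow the jaws loosely.

Call:
arm_command:
  deltas:
    - [0, 0, 0, 0.003]
    - [0, 0, 0, 0]
    - [0, 0, 0, 0]
    - [0, 0, 0, 0]
  hand: 0.03

```text
t: 4.45
ee_pos: [513.4, -28.0, 156.0]
orientation: [1.083, 1.283, -1.088]
ft_force: [0.2, 0.3, -0.3]
width: 30.4
```

Call:
arm_command:
  deltas:
    - [0, 0.01, 0, 0]
    - [0, 0.01, 0, 0]
    - [0, 0.01, 0, 0]
    - [0, 0.01, 0, 0]

```text
t: 4.85
ee_pos: [555.5, -20.9, 156.3]
orientation: [1.084, 1.283, -1.088]
ft_force: [0.1, -0.0, 0.0]
width: 30.1
```

```bash
python3 -c "
from go import *
p=bin(25);delta(p+[160],9.5);snap('scene','pics/scene4.png')
b=cv2.imread('pics/scene4.png')[180:330,270:450]
cv2.imwrite('pics/c6.png',cv2.resize(b,None,fx=4,fy=4,interpolation=2))"
```

```text
t 4.85 ee [555.486  -20.8787 156.3091] jaw 9.540607984496845 F [ 0.1316 -0.0406  0.0306] w 30.07958966575694 q [-0.0579  0.4479  1.846  -0.0028  0.8489 -0.2226]
toolaxes
 [[-0.0014  0.9862  0.1657]
 [-0.002   0.1657 -0.9862]
 [-1.     -0.0017  0.0018]] 
tool shift m [-0.0037  0.0244  0.0004] yaw rad 0.0007087430320687503
```

View pics/c6.png

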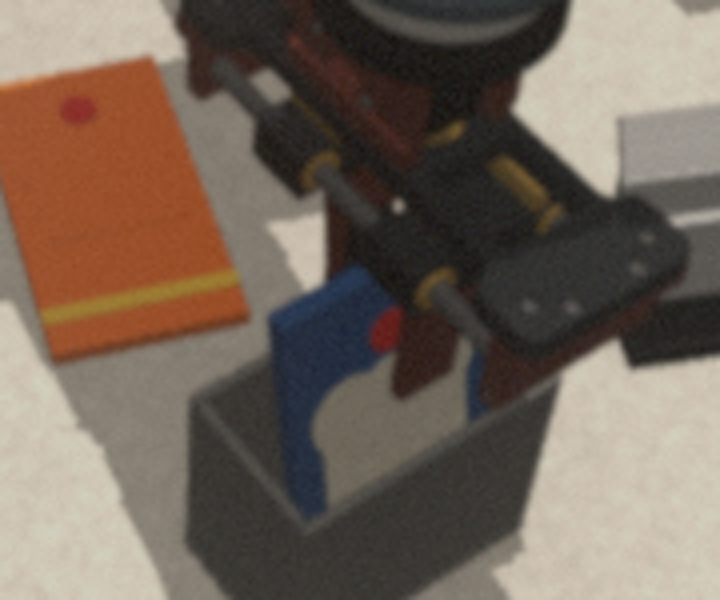

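The panel is tipping as planned; it's now nearly upright. I'll continue.

Call:
arm_command:
  deltas:
    - [0, 0.007, 0, 0]
    - [0, 0.007, 0, 0]
    - [0, 0.005, 0, 0]
    - [0, 0.003, 0, 0]
    - [0, 0, 0, 0]
    - [0, 0, 0, 0]

```text
t: 5.5
ee_pos: [581.5, -16.5, 156.0]
orientation: [1.084, 1.282, -1.086]
ft_force: [-1.4, 0.7, -0.0]
width: 30.1
```

```bash
python3 -c "
from go import *
p=bin(25);delta(p+[160],9.5);snap('scene','pics/scene5.png')
b=cv2.imread('pics/scene5.png')[180:330,270:450]
cv2.imwrite('pics/c7.png',cv2.resize(b,None,fx=4,fy=4,interpolation=2))"
```

```text
t 5.5 ee [581.5052 -16.4733 155.9564] jaw 9.571792919457904 F [-1.4292  0.6665 -0.0368] w 30.074978340740547 q [-0.0478  0.4802  1.7892 -0.0026  0.872  -0.2132]
toolaxes
 [[ 0.0001  0.9861  0.1663]
 [-0.002   0.1663 -0.9861]
 [-1.     -0.0002  0.0019]] 
tool shift m [-0.004  -0.0019  0.0004] yaw rad 0.0012530228241595565
```

View pics/c7.png

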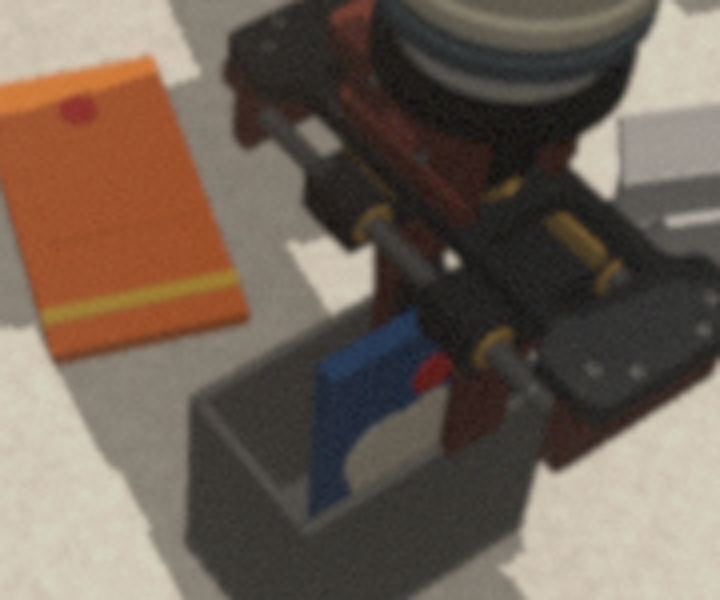

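Call:
arm_command:
  deltas:
    - [-0.003, -0.002, 0, 0]
    - [-0.001, 0, 0, 0]
    - [0, 0, 0, 0]

```text
t: 5.85
ee_pos: [578.7, -17.0, 160.4]
orientation: [1.084, 1.282, -1.087]
ft_force: [0.7, -0.3, 0.2]
width: 30.0
```

Call:
arm_command:
  deltas:
    - [0, 0, 0, 0]
    - [0, 0, 0, 0]
    - [0, 0, 0, 0]
    - [0, 0, 0, 0]
    - [0, 0, 0, 0]
    - [0, 0, 0, 0]
  hand: 0.0

```text
t: 6.45
ee_pos: [578.6, -17.0, 160.7]
orientation: [1.084, 1.282, -1.087]
ft_force: [0.5, 0.0, 1.1]
width: 9.7
```

```bash
python3 -c "
from go import *
p=bin(25);delta(p+[160],9.5);snap('scene','pics/scene6.png')
b=cv2.imread('pics/scene6.png')[180:330,270:450]
cv2.imwrite('pics/c8.png',cv2.resize(b,None,fx=4,fy=4,interpolation=2))"
```

```text
t 6.45 ee [578.6492 -17.0097 160.6816] jaw 9.556790490296164 F [0.5231 0.007  1.1136] w 9.6706142896532 q [-0.049   0.4698  1.7932 -0.0026  0.8784 -0.2141]
toolaxes
 [[ 0.      0.9861  0.166 ]
 [-0.002   0.166  -0.9861]
 [-1.     -0.0003  0.002 ]] 
tool shift m [0.0007 0.001  0.0003] yaw rad 0.0009911810394899825
```

View pics/c8.png

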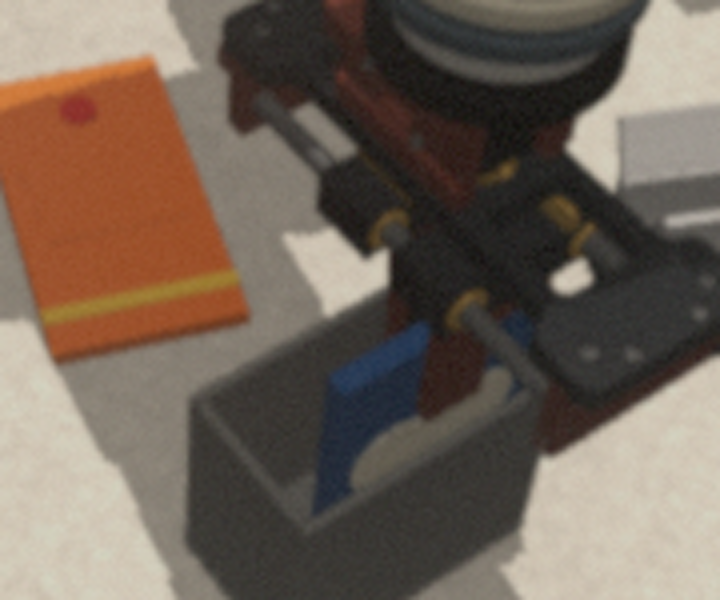

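The panel is gripped (9.7 mm) upright with its foot in the bin. Next I'll draw it straight out.

Call:
arm_command:
  deltas:
    - [-0.005, -0.001, 0, 0]
    - [-0.01, -0.002, 0, 0]
    - [-0.015, 0, 0, 0]
    - [-0.015, 0, 0, 0]
    - [-0.015, 0, 0, 0]
    - [-0.015, 0, 0, 0]
    - [-0.015, 0, 0, 0]
    - [-0.015, 0, 0, 0]
    - [-0.015, 0, 0, 0]
    - [-0.01, 0, 0, 0]

```text
t: 7.5
ee_pos: [572.3, -17.4, 299.1]
orientation: [1.083, 1.285, -1.089]
ft_force: [0.3, -0.4, -1.3]
width: 9.9
```

Call:
arm_command:
  deltas:
    - [-0.005, 0, 0, 0]
    - [0, 0, 0, 0]

```text
t: 7.7
ee_pos: [572.6, -17.4, 306.4]
orientation: [1.084, 1.283, -1.087]
ft_force: [-0.1, -0.2, -0.7]
width: 9.9
```

```bash
python3 -c "
from go import *
p=[503,194.3,300];delta(p,-14.4);snap('scene','pics/scene7.png')"
```

```text
t 7.7 ee [572.6329 -17.4171 306.4119] jaw 9.547148776376062 F [-0.1387 -0.2419 -0.6906] w 9.937037037810498 q [-0.0502  0.2838  1.6911 -0.0022  1.1675 -0.2159]
toolaxes
 [[-0.0009  0.9861  0.1659]
 [-0.002   0.1659 -0.9861]
 [-1.     -0.0012  0.0018]] 
tool shift m [ 0.0061 -0.0335 -0.2203] yaw rad 0.4179565926126934
```

View pics/scene7.png

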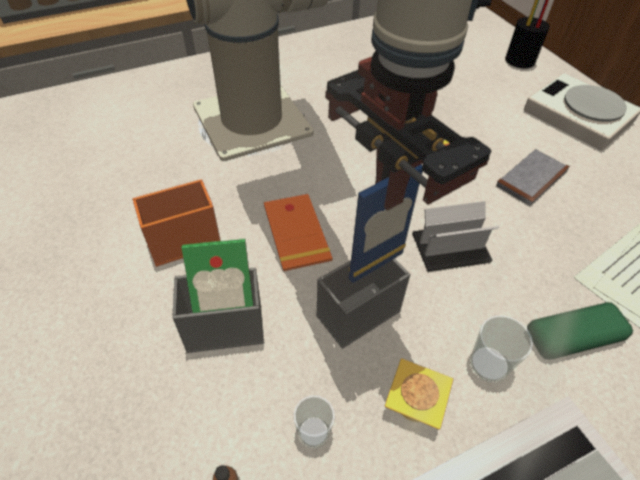

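The panel is clear of the bin and hangs upright, with its foot at (352–405, 275–250). I'll carry it to above the holder.

Call:
arm_command:
  deltas:
    - [0, -0.004, -0.02, 0]
    - [0, -0.005, -0.027, 0]
    - [0, -0.005, -0.027, 0]
    - [0, -0.005, -0.027, 0]
    - [0, -0.005, -0.027, 0]
    - [0, -0.005, -0.027, 0]
    - [0, -0.003, -0.015, 0]
    - [0, 0, -0.005, 0]
    - [0, 0, 0, 0]

```text
t: 8.65
ee_pos: [506.2, 154.4, 297.9]
orientation: [1.078, 1.291, -1.099]
ft_force: [-0.1, -0.1, -0.8]
width: 9.7
```

Call:
arm_command:
  deltas:
    - [0, 0, 0, 0.05]
    - [0, 0, 0, 0.08]
    - [0, 0, 0, 0.08]
    - [0, 0, 0, 0.08]
    - [0, 0, 0, 0.06]
    - [0, 0, 0, 0.03]
    - [0, 0, 0, 0]

```text
t: 9.35
ee_pos: [507.8, 148.2, 295.1]
orientation: [1.365, 1.094, -1.398]
ft_force: [-0.5, -0.1, -1.7]
width: 9.7
```

```bash
python3 -c "
from go import *
p=[503,194.3,300];delta(p,-14.4)"
```

```text
t 9.35 ee [507.7633 148.1698 295.1433] jaw -13.505620887287781 F [-0.4556 -0.139  -1.7145] w 9.667023904920827 q [ 0.2629  0.2351  1.7846 -0.003   1.1414  0.4998]
toolaxes
 [[-0.0182  0.9722 -0.2333]
 [-0.0077 -0.2335 -0.9723]
 [-0.9998 -0.0159  0.0117]] 
tool shift m [-0.0051 -0.0155 -0.0437] yaw rad 0.01560986027789363
```

Call:
arm_command:
  deltas:
    - [0, -0.005, -0.015, 0.015]
    - [0, -0.005, -0.015, 0]
    - [0, -0.003, -0.008, 0]
    - [0, 0, -0.002, 0]
    - [0, 0, 0, 0]
    - [0, 0, 0, 0]

```text
t: 9.95
ee_pos: [505.5, 189.8, 293.9]
orientation: [1.373, 1.086, -1.409]
ft_force: [-0.1, -0.1, -1.1]
width: 9.4
```

```bash
python3 -c "
from go import *
p=[503,194.3,250];delta(p,-14.4);snap('scene','pics/scene8.png');snap('top','pics/top8.png')
b=cv2.imread('pics/scene8.png')[130:290,350:530]
cv2.imwrite('pics/c9.png',cv2.resize(b,None,fx=3.7,fy=3.7,interpolation=2))"
```

```text
t 9.95 ee [505.5324 189.7972 293.9248] jaw -14.260262896488433 F [-0.1296 -0.1433 -1.0518] w 9.419830354498709 q [ 0.3383  0.2544  1.7618 -0.0025  1.1466  0.5881]
toolaxes
 [[-0.0193  0.9691 -0.2461]
 [-0.0092 -0.2463 -0.9692]
 [-0.9998 -0.0164  0.0137]] 
tool shift m [ 0.0439 -0.0028 -0.0043] yaw rad 0.002438872543476922
```

View pics/c9.png

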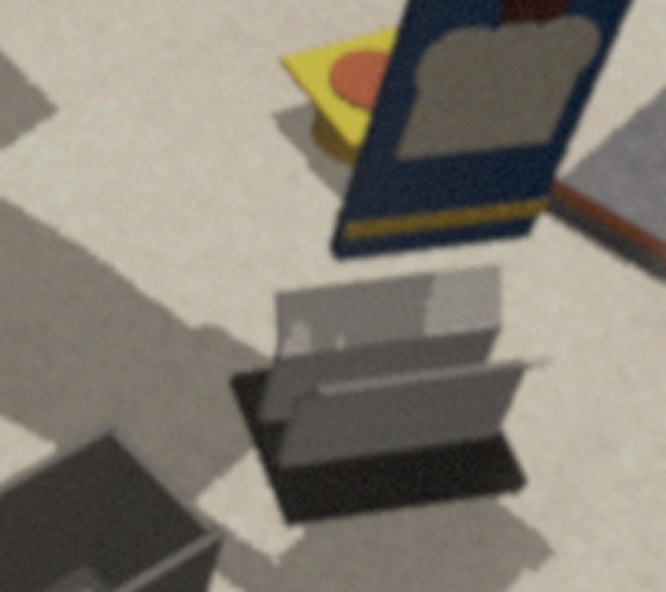

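View pics/top8.png

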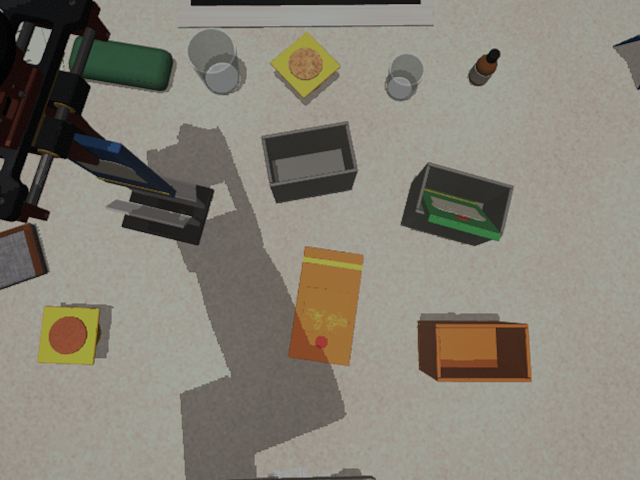

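Run:
```python
from fit import *
from scipy.spatial.transform import Rotation as Ro
np.set_printoptions(precision=1,suppress=True)
o=ctrl.get_obs();R=Ro.from_rotvec(o["orientation"]).as_matrix()
def pts(d,L): # tool frame; panel x=tool y, panel y = -tool z
    return np.array([o["ee_pos"]+R@np.array([L,5,-y+d]) for y in(-45,45)])
for d in(0,):
    P=pts(d,155.7);print(P)
    print("scene crop",[((p-[350,130]+.5)*3.7-.5) for p in proj("scene",P)]); print("top",proj("top",P))
```

```text
[[496.3 143.4 138.8]
 [518.5 230.6 137.6]]
scene crop [array([333.6, 260.5]), array([529.8, 235.8])]
top [[176.3 190.5]
 [106.9 174.4]]
```

Run:
```python
import cv2
b=cv2.imread('pics/top8.png')[120:260,60:230]
cv2.imwrite('pics/c10.png',cv2.resize(b,None,fx=4,fy=4,interpolation=2))
```

```text
(no output)
```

View pics/c10.png

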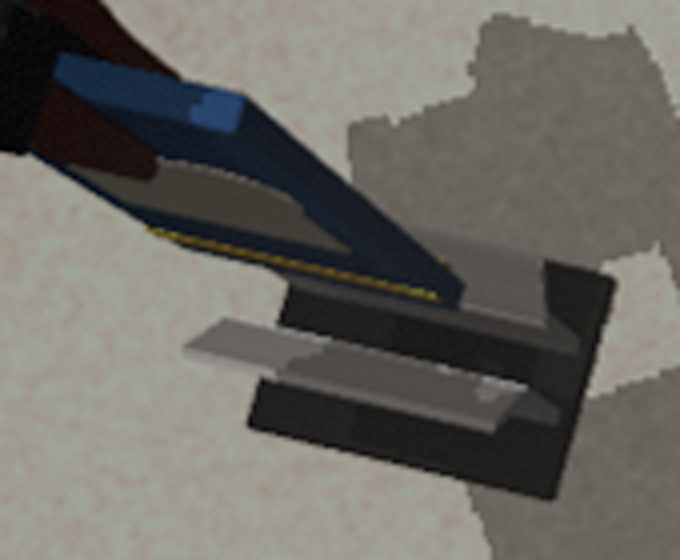

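```bash
cat > foot.py <<'E'
from go import *
def foot(to=(503,194.3)):
    o=ctrl.get_obs();R=Ro.from_rotvec(o["orientation"]).as_matrix()
    f=o["ee_pos"]+R[:,0]*155.7
    d=R.T@np.array([to[0]-f[0],to[1]-f[1],0])/1000
    print("t",o["t"],"ee",o["ee_pos"],"foot",f,"tilt",R[:,0],"jaw",np.degrees(np.arctan2(R[1,1],R[0,1])),"F",o["ft_force"],"w",o["width"],"shift",d)
E
python3 -c "from foot import *;foot()"
```

```text
t 10.05 ee [505.5487 189.6624 293.9709] foot [502.5563 188.2449 138.3061] tilt [-0.0192 -0.0091 -0.9998] jaw -14.29118600925047 F [-0.3604  0.5215 -0.9791] w 9.6406384817952 shift [-0.0001 -0.0011 -0.006 ]
```

Call:
arm_command:
  deltas:
    - [0.01, -0.001, -0.004, 0.002]
    - [0.01, 0, -0.002, 0]
    - [0.01, 0, 0, 0]
    - [0.005, 0, 0, 0]
    - [0, 0, 0, 0]
    - [0, 0, 0, 0]

```text
t: 10.65
ee_pos: [504.8, 195.0, 254.6]
orientation: [1.373, 1.085, -1.414]
ft_force: [0.5, -0.2, -0.5]
width: 10.0
```

```bash
python3 -c "
from foot import *;foot();snap('top','pics/top9.png');snap('scene','pics/scene9.png')
a=cv2.imread('pics/top9.png')[120:260,60:230];b=cv2.imread('pics/scene9.png')[130:270,370:540]
cv2.imwrite('pics/c11.png',cv2.resize(np.hstack([a,b]),None,fx=2.35,fy=2.35,interpolation=2))"
```

```text
t 10.65 ee [504.7602 194.9843 254.5928] foot [501.4445 193.427   98.9359] tilt [-0.0213 -0.01   -0.9997] jaw -14.456265605530689 F [ 0.5435 -0.2328 -0.5314] w 9.967782686571006 shift [-0.      0.0013 -0.0012]
```

View pics/c11.png

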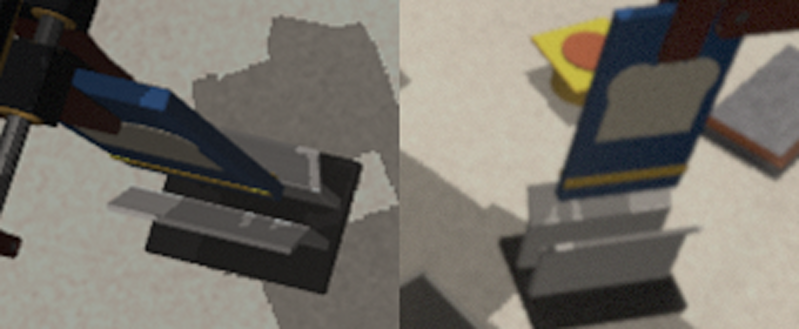

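The foot sits above the mouth, between the cheeks in both views. I'll lower it into the slot.

Call:
arm_command:
  deltas:
    - [0.008, 0.001, -0.001, 0]
    - [0.008, 0, 0, 0]
    - [0.008, 0, 0, 0]
    - [0.008, 0, 0, 0]
    - [0.008, 0, 0, 0]
    - [0, 0, 0, 0]
    - [0, 0, 0, 0]

```text
t: 11.45
ee_pos: [505.5, 195.4, 211.5]
orientation: [1.374, 1.084, -1.413]
ft_force: [0.6, 0.8, -1.3]
width: 9.9
```

```bash
python3 -c "
from foot import *;foot();snap('top','pics/top10.png');snap('scene','pics/scene10.png')
a=cv2.imread('pics/top10.png')[120:260,60:230];b=cv2.imread('pics/scene10.png')[130:270,370:540]
cv2.imwrite('pics/c12.png',cv2.resize(np.hstack([a,b]),None,fx=2.35,fy=2.35,interpolation=2))"
```

```text
t 11.45 ee [505.4777 195.3562 211.4649] foot [502.317  193.8598  55.8041] tilt [-0.0203 -0.0096 -0.9997] jaw -14.463722626007069 F [ 0.6109  0.78   -1.2992] w 9.865630386375026 shift [-0.      0.0006 -0.0006]
```

View pics/c12.png

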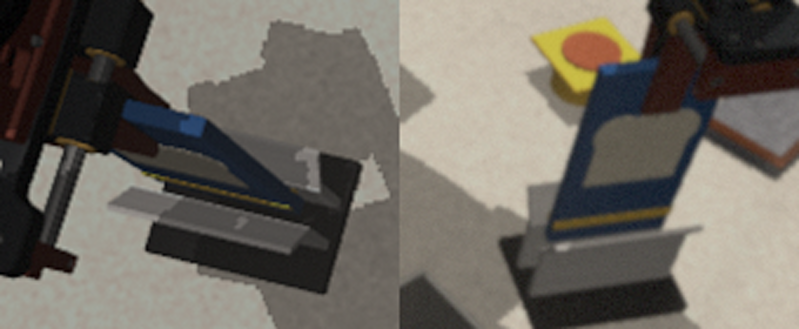

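The foot is inside the straight part of the slot with no side force.

Call:
arm_command:
  deltas:
    - [0.008, 0.0005, -0.0005, 0]
    - [0.008, 0, 0, 0]
    - [0.008, 0, 0, 0]
    - [0.008, 0, 0, 0]
    - [0.004, 0, 0, 0]
    - [0, 0, 0, 0]
    - [0, 0, 0, 0]

```text
t: 12.25
ee_pos: [505.7, 195.5, 172.7]
orientation: [1.375, 1.084, -1.412]
ft_force: [1.2, -0.3, -1.2]
width: 9.5
```

```bash
python3 -c "
from foot import *;foot()"
```

```text
t 12.25 ee [505.6539 195.4903 172.7083] foot [502.6271 194.0383  17.0445] tilt [-0.0194 -0.0093 -0.9998] jaw -14.461454113709737 F [ 1.1571 -0.2917 -1.1856] w 9.524872636693736 shift [-0.      0.0003 -0.0003]
```

Call:
arm_command:
  deltas:
    - [0.002, 0, 0, 0]
    - [0.002, 0, 0, 0]
    - [0.001, 0, 0, 0]
    - [0, 0, 0, 0]

```text
t: 12.65
ee_pos: [506.1, 195.6, 168.1]
orientation: [1.376, 1.083, -1.411]
ft_force: [-0.7, -0.6, -2.2]
width: 9.7
```

Call:
arm_command:
  deltas:
    - [0.001, 0, 0, 0]
    - [0.001, 0, 0, 0]
    - [0, 0, 0, 0]

```text
t: 12.95
ee_pos: [506.3, 195.7, 166.2]
orientation: [1.377, 1.083, -1.41]
ft_force: [-0.4, 0.1, -2.3]
width: 9.6
```

```bash
python3 -c "
from foot import *;foot();snap('top','pics/top11.png');snap('scene','pics/scene11.png')
a=cv2.imread('pics/top11.png')[120:260,60:230];b=cv2.imread('pics/scene11.png')[130:270,370:540]
cv2.imwrite('pics/c13.png',cv2.resize(np.hstack([a,b]),None,fx=2.35,fy=2.35,interpolation=2))"
```

```text
t 12.95 ee [506.2871 195.6902 166.1981] foot [503.5947 194.3629  10.5271] tilt [-0.0173 -0.0085 -0.9998] jaw -14.462912249841407 F [-0.4181  0.0758 -2.2644] w 9.62615629537971 shift [ 0.     -0.0006  0.0002]
```

View pics/c13.png

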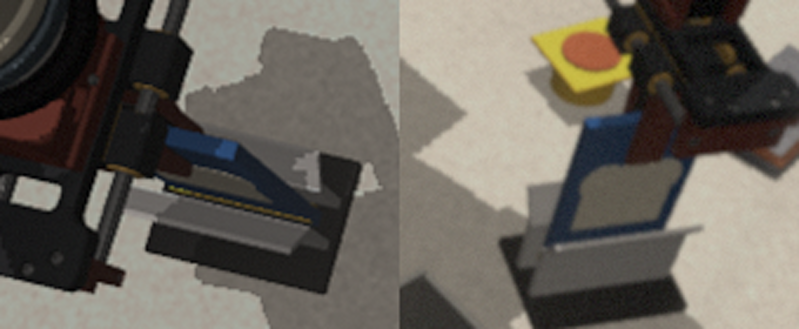

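Call:
arm_command:
  deltas:
    - [0.001, 0, 0, 0]
    - [0.001, 0, 0, 0]
    - [0, 0, 0, 0]

```text
t: 13.35
ee_pos: [506.7, 195.6, 166.4]
orientation: [1.377, 1.083, -1.409]
ft_force: [-0.8, -0.5, -1.8]
width: 9.6
```

Call:
arm_command:
  deltas:
    - [0.001, 0, 0, 0]
    - [0.001, 0, 0, 0]

```text
t: 13.55
ee_pos: [507.1, 195.6, 165.9]
orientation: [1.377, 1.082, -1.408]
ft_force: [-4.2, -2.6, 15.1]
width: 10.0
```

Contact at TCP z 165.9, against 165.7 expected for the foot on the slot floor. I'll relax the press, then release.

Call:
arm_command:
  deltas:
    - [0, 0, 0, 0]
    - [0, 0, 0, 0]

```text
t: 13.75
ee_pos: [507.2, 195.6, 166.1]
orientation: [1.378, 1.082, -1.408]
ft_force: [0.4, -0.2, -0.7]
width: 10.2
```

```bash
python3 -c "
from foot import *;foot();snap('top','pics/top12.png');snap('scene','pics/scene12.png')
a=cv2.imread('pics/top12.png')[140:260,90:210];b=cv2.imread('pics/scene12.png')[155:275,390:510]
cv2.imwrite('pics/c14.png',cv2.resize(np.hstack([a,b]),None,fx=3.3,fy=3.3,interpolation=2))"
```

```text
t 13.75 ee [507.2353 195.6012 166.1371] foot [504.897  194.3109  10.46  ] tilt [-0.015  -0.0083 -0.9999] jaw -14.437964176035736 F [ 0.3916 -0.2102 -0.7123] w 10.150132031247328 shift [ 0.     -0.0018  0.0005]
```

View pics/c14.png

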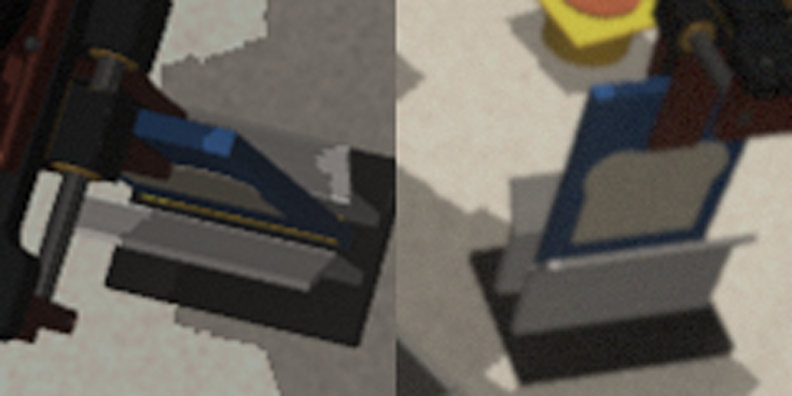

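Run:
```python
from fit import *
hv=[503.1,194.3,np.radians(-14.4)]
def draw(src,n,o,w,f):
    im=cv2.imread(src)[o[1]:o[1]+w,o[0]:o[0]+w];im=cv2.resize(im,None,fx=f,fy=f,interpolation=2)
    def L(P,c):
        q=(proj(n,pose(hv,P))-o+.5)*f-.5
        for i in range(len(q)):cv2.line(im,tuple(int(v) for v in q[i]),tuple(int(v) for v in q[(i+1)%len(q)]),c,1,cv2.LINE_AA)
    L([[5,-45,10],[5,45,10],[5,45,175],[5,-45,175]],(0,255,0)); L([[-5,-45,10],[-5,-45,175],[5,-45,175],[5,-45,10]],(0,255,255))
    L([[45,-60,10],[45,60,10],[-45,60,10],[-45,-60,10]],(255,0,255))
    return im
cv2.imwrite('pics/c15.png',np.hstack([draw('pics/top12.png','top',np.array([90,140]),120,3.3),draw('pics/scene12.png','scene',np.array([390,155]),120,3.3)]))
```

```text
(no output)
```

View pics/c15.png

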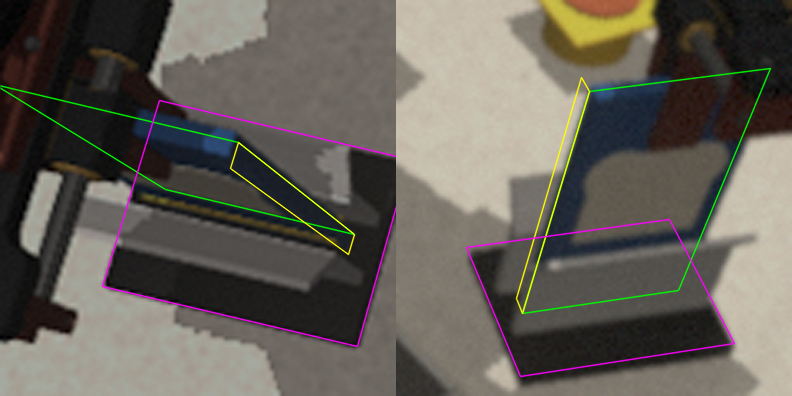

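The overlay of the ideal placing agrees with the panel to within 2–3 mm along the slot; the panel stands on the floor with its end at (197,214) in the top view. I'll release.

Call:
arm_command:
  deltas:
    - [0, 0, 0, 0]
    - [0, 0, 0, 0]
    - [0, 0, 0, 0]
    - [0, 0, 0, 0]
  hand: 0.04

```text
t: 14.25
ee_pos: [507.4, 195.7, 165.7]
orientation: [1.378, 1.082, -1.408]
ft_force: [-0.0, 0.1, -0.8]
width: 37.5
```

```bash
python3 -c "
from foot import *;foot();snap('top','pics/top13.png');snap('scene','pics/scene13.png')
a=cv2.imread('pics/top13.png')[140:260,90:210];b=cv2.imread('pics/scene13.png')[155:275,390:510]
cv2.imwrite('pics/c16.png',cv2.resize(np.hstack([a,b]),None,fx=3.3,fy=3.3,interpolation=2))"
```

```text
t 14.25 ee [507.3926 195.6843 165.7149] foot [505.0374 194.3776  10.0382] tilt [-0.0151 -0.0084 -0.9999] jaw -14.430592454531643 F [-0.0075  0.1357 -0.8086] w 37.529523718424024 shift [ 0.     -0.002   0.0006]
```

View pics/c16.png

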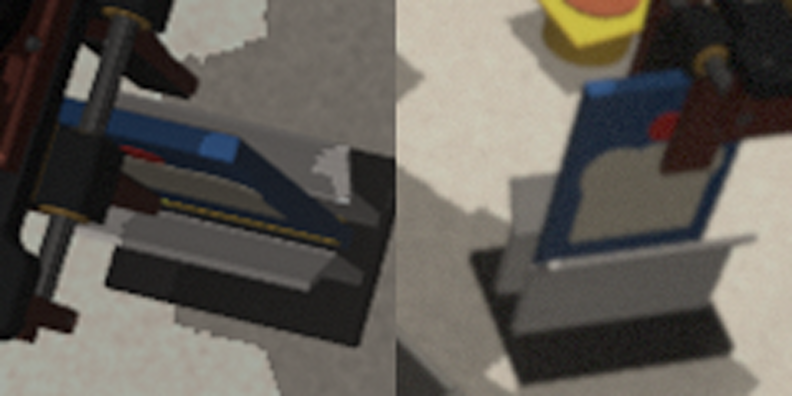

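The panel stands upright on its own, clear of both fingers. I'll retract straight up.

Call:
arm_command:
  deltas:
    - [-0.005, 0, 0, 0]
    - [-0.01, 0, 0, 0]
    - [-0.015, 0, 0, 0]
    - [-0.015, 0, 0, 0]
    - [-0.015, 0, 0, 0]
    - [-0.015, 0, 0, 0]
    - [-0.015, 0, 0, 0]
    - [-0.015, 0, 0, 0]
    - [-0.005, 0, 0, 0]
    - [0, 0, 0, 0]

```text
t: 15.35
ee_pos: [509.6, 196.8, 286.7]
orientation: [1.381, 1.081, -1.404]
ft_force: [-0.2, -0.6, 1.1]
width: 40.2
```

Call:
arm_command:
  deltas:
    - [0, -0.02, 0, 0]
    - [0, -0.03, 0, 0]
    - [0, -0.03, 0, 0]
    - [0, -0.02, 0, 0]
    - [0, 0, 0, 0]
    - [0, 0, 0, 0]
    - [0, 0, 0, 0]

```text
t: 16.05
ee_pos: [409.5, 221.3, 284.9]
orientation: [1.379, 1.08, -1.407]
ft_force: [0.2, 0.4, 0.5]
width: 40.1
```

```bash
python3 -c "
from foot import *;foot();snap('top','pics/top14.png');snap('scene','pics/scene14.png')
a=cv2.imread('pics/top14.png');b=cv2.imread('pics/scene14.png')
cv2.imwrite('pics/c17.png',cv2.resize(np.hstack([a,b]),(800,300),interpolation=cv2.INTER_AREA))"
sed -i 's/top12/top14/;s/scene12/scene14/' /dev/null
python3 - <<'E'
from fit import *
hv=[503.1,194.3,np.radians(-14.4)]
def draw(src,n,o,w,f):
    im=cv2.imread(src)[o[1]:o[1]+w,o[0]:o[0]+w];im=cv2.resize(im,None,fx=f,fy=f,interpolation=2)
    def L(P,c):
        q=(proj(n,pose(hv,P))-o+.5)*f-.5
        for i in range(len(q)):cv2.line(im,tuple(int(v) for v in q[i]),tuple(int(v) for v in q[(i+1)%len(q)]),c,1,cv2.LINE_AA)
    L([[5,-45,175],[5,45,175],[-5,45,175],[-5,-45,175]],(0,255,0))
    return im
cv2.imwrite('pics/c18.png',np.hstack([draw('pics/top14.png','top',np.array([60,125]),150,2.6),draw('pics/scene14.png','scene',np.array([390,135]),150,2.6)]))
E
```

```text
t 16.05 ee [409.4962 221.3229 284.9207] foot [407.4402 220.0069 129.2398] tilt [-0.0132 -0.0085 -0.9999] jaw -14.477311665684757 F [0.1549 0.4116 0.5387] w 40.079731258777684 shift [-0.001   0.0989  0.001 ]sed: couldn't edit /dev/null: not a regular file
```

View pics/c17.png

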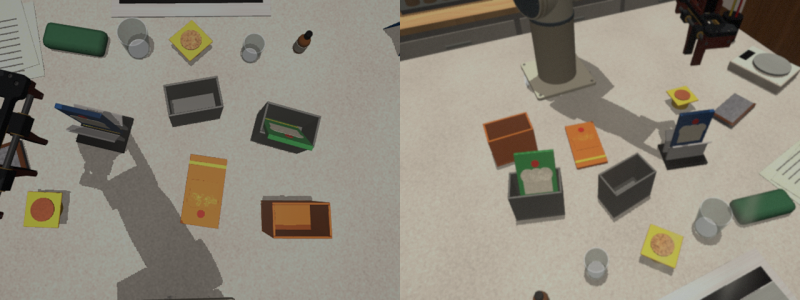

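View pics/c18.png

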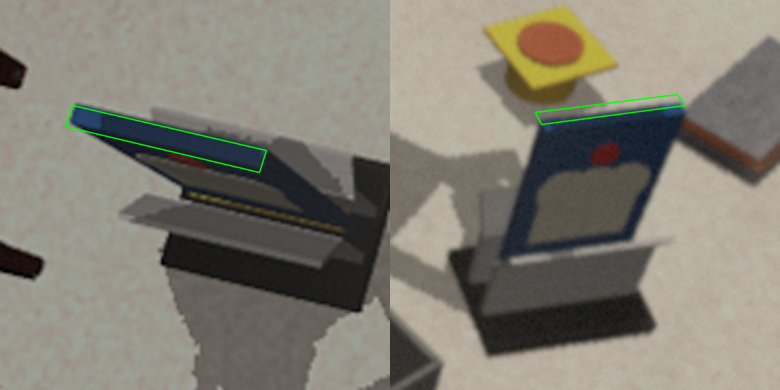

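The blue panel stands upright and centred. Its top edge lies within 2–3 px of the ideal outline in both views. The green and orange items are untouched and the arm is clear, so I'm handing in.

```bash
python3 -c "
from h import *
print(ctrl.close_job())"
```

```text
the job is handed in; nothing more can be done
None
```

The blue name panel is standing upright in the middle of the holder's slot, and I handed the job in at about 16 s of the 48 s allowed.

- **Tipping:** I closed the jaws loosely around the panel's top edge and tipped it upright with its foot still in the bin. I then pinched it (9.7 mm opening) and drew it straight out.
- **Placing:** I lowered it into the slot until it touched the floor. Contact came at a tool height of 165.9 mm, where 165.7 mm was expected, with a brief press of about 15 N. Then I released it and backed the arm away.
- **Last checks:** The top edge lies within 2–3 pixels of the ideal outline in both cameras, which is a few mm. The green panel, both orange look-alikes and the bins had not moved, and the robot was touching nothing.
- **Small disagreements:** By the arm's readings the panel sits about 2 mm off centre across the 22 mm slot. The tool had drifted about 1 degree off vertical during the carry, but the panel stood upright once released.

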